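Find and release the latched mode key

TASK

One of the four identical white keys on the grey key box on the bench has been left latched down, which blocks the next mode; light taps with the fingertips will tell you which. Press that key all the way down so that its catch lets go, and let it spring up, so that all four keys stand fully raised. The other three may be tapped lightly, but must not be pushed further than about half-way down; pick nothing up, and leave the loose parts on and around the box where they are.

Things in the scene. Friction and masses are not known exactly. Their poses are not given: they have to be found in the camera images.
- key_box: bench-mounted key box, fixed, grey, with a flat grey top plate: 88 mm deep (x), 176 mm along the row (y), plate 120 mm above the bench. Origin: centre of its underside; x to its rear, y left along the row. Four alike off-white keys, caps 40 mm (x) by 26 mm (y), 42 mm apart centre to centre, in a row 12 mm in front of its centre line; a raised cap stands 16 mm above the plate
- place_1 (a point): key place 1, the leftmost of 4 (seen from the robot): centre of the top face of a RAISED key there, 136 mm above the bench; fixed to the box, does not follow the key. x to the rear of the box, y left along the row, z up. Exactly one of the four keys is latched at the start, its top face 5 mm lower, at a different place each time
- place_2 (a point): key place 2 of 4 from the left: as place_1, for the key there
- place_3 (a point): key place 3 of 4 from the left: as place_1, for the key there
- place_4 (a point): key place 4 of 4 from the left: as place_1, for the key there
- key_k (a joint): travel of one key, m: 0 raised, 0.005 latched down, 0.011 home on its stop. Its place is not told. A raised key gives from 3 N, 1 mm per further 0.6 N, and springs back. The latched one gives only above 6 N; its catch lets go once it is pressed past 0.008 (9 to 12 N), and when let go it springs up to 0 and stays raised
- key_m (a joint): travel of another of the four keys, as key_k; its place is not told
- key_r (a joint): travel of another of the four keys, as key_k; its place is not told
- key_t (a joint): travel of another of the four keys, as key_k; its place is not told
- nut_1: bystander, loose: small bright steel hex nut, 24x27x13 mm, lying on the rear strip of the key box's top; origin at the centre of its underside
- brass_union: bystander, loose: brass pipe fitting, 28x32x34 mm, in front of the key box; origin at the centre of its underside
- injector_0: bystander, loose: dark steel injector body, 25x154x22 mm, lying in front of the key box; origin at the centre of its underside
- pipe_nipple: bystander, loose: bright threaded pipe nipple standing upright, 34 mm across, 58 mm high, to the left of the key box; origin at the centre of its underside
- bolt_m16: bystander, loose: dark hex bolt, 27x66x24 mm, lying to the left of the key box; origin at the centre of its underside

How it is judged:
By the outcome, as a careful person would: the job done as asked, in the order asked, and still so for the second after the job is handed in, with the robot touching nothing.
It also fails if it takes over 42 s, if anything falls off the work surface, if the arm or the gripper's body presses on something with over 40 N, if the wrist force passes 120 N, or if a joint passes its speed limit or range.

ROBOT

A 6-joint arm with a two-finger parallel gripper is mounted at the origin on the work surface; the furniture and walls round the work are solid. World frame = base frame: x ahead of the robot, y to its left, z up, the work surface at z = 0. Lengths are in m, angles in rad, forces in N, time in s.
With the tool pointing down it reaches from about 0.275 to 0.75 m from the base axis. Payload 10.2 kg.
Tool frame: the origin (TCP) lies at the very end of the fingers, on their centre line; the grasp point (between the pads) lies 19 mm behind it; z points along the fingers, y is the direction in which the jaws open and shut (so a half turn about z gives the same grasp; the last joint's range is limited). The gripper opens to 85 mm and grips with 20 to 120 N. Pads are 22 mm wide; open, the fingers measure 114 mm over their backs; the gripper's body (76 mm by 85 mm) begins 54 mm behind the grasp point. The pads swing forward as they close: fully open they stand 13 mm farther back than shut.
Start: joints at [0.885, 0.313, 1.498, -0, 1.331, -0.223], TCP at [0.234, 0.47, 0.206] pointing down, gripper open.
Joint ranges: [-2.94, 2.94], [-0.97, 2.17], [0.19, 2.56], [-1.23, 4.37], [0.02, 3.11], [-2.88, 2.88]. Speed limits (rad/s): [2.39, 2.39, 3.01, 3.14, 3.14, 3.14].

INTERFACE

Orientations are given as [roll, pitch, yaw] about the fixed x, y, z axes, in that order (R = Rz(yaw) Ry(pitch) Rx(roll)).
In Python, from station import env gives the robot as it stands.
- The arm moves only by the tool servo_tool, never from a script. Its argument "targets" is a list of rows, each a list of 6 numbers: the shift along the tool's x, y, z in cm, then the turn, a rotation vector about the tool's x, y, z in rad. In form: [[x, y, z, wx, wy, wz], ...]. A call has 1 to 5 rows; each row shifts and turns the commanded pose from where the row before left it, along the tool's axes as they then stand; what a row does not reach is not made up. A row lasts 1/12 s, in which the tool goes at most 41.7 mm and 7.16 degrees, less where a joint would pass 70% of its speed; a pose out of reach is approached as far as the arm can. A call is refused whole if a number of a shift passes 4.17 or a number of a turn 0.125, either way. A call with a gripper value outside its range is refused whole. "hand" is the opening, from 0 (shut) to 1 (fully open), set as the call begins (left out, the last holds). The fingers move at their own pace and stop on an object; "newtons" is the grip in N (left out, the last holds). Time passes only in rows, so rows that do not move let the fingers close. It gives the time, the measured TCP pose, the force and the opening at its end, in the units of the state.
- env.observe(): the state, without advancing time (a new reading comes with each control period).
- env.capture(name): name is "scene" or "top"; returns a dict with "color" (400x640x3 uint8, blue, green, red), "z_map" (400x640 float32, m along the optical axis (not along the pixel's ray), 0 where there is no reading), "fx", "fy", "cx", "cy" (pixels), "cam_to_world" (4x4, takes a point from camera to world coordinates). Camera axes: x right, y up, looking along -z (the intrinsics and any distortion apply to the point x, -y, -z); pixel columns grow to the right and rows downward; lengths in m; the calibration is good to about 2 mm. A picture is of the moment at which its call begins.
- env.finish_job(): hands the job in, once; it reports no verdict.
The state is a dict: "time": time; "qpos": joint angles; "qvel": joint speeds; "effort": joint torques, N m; "tool_pos": TCP position; "tool_rot": TCP orientation; "contact_force": force on the tool from outside, world axes, zero at the start; "ft_torque": the same for the moment, N m; "width": finger opening in m.
Only numpy, scipy, OpenCV 4.12 (cv2) and the standard library are available. Lean on these libraries where they do the work, as an engineer would, in place of code of your own. Each camera call takes 0.05 s, during which the arm holds its last target.

## Working session

There is one attempt and no reset: what is moved stays moved. The work goes in short steps, Python scripts to look and compute and a tool call to move; the robot and the scene stay as the last step left them, time stands still between calls to the robot, and variables do not carry over. Pictures are saved under pics/ and viewed, and the job is handed in when it is done.

Besides the shell and the picture viewer there is one more tool, called after "Call:" as name(argument=value, ...), one argument or row to a line, values as JSON. servo_tool: Moves the arm, as the interface text tells. Its arguments: {"type":"object","properties":{"targets":{"type":"array"},"hand":{"type":"number"},"newtons":{"type":"number"}},"required":["targets"]}

```bash
mkdir -p pics
cat > h.py <<'E'
import numpy as np,cv2
from station import env
def pts(c):
    z=c["z_map"];v,u=np.mgrid[0:400,0:640]
    P=np.stack([(u-c["cx"])/c["fx"]*z,-(v-c["cy"])/c["fy"]*z,-z,np.ones_like(z)],-1)
    return (P@np.array(c["cam_to_world"]).T)[...,:3],z>0
E
python3 - <<'E'
from h import *
for n in("scene","top"):
    c=env.capture(n); cv2.imwrite(f"pics/{n}0.png",c["color"]); np.savez(f"{n}0.npz",**c)
    print(n,c["fx"],np.round(c["cam_to_world"],3).tolist(),[k for k in c])
print(env.observe())
E
```

```text
scene 397.5265895757984 [[0.804, 0.417, -0.425, 0.022], [-0.595, 0.541, -0.595, -0.174], [-0.018, 0.731, 0.683, 0.673], [0.0, 0.0, 0.0, 1.0]] ['color', 'z_map', 'fx', 'fy', 'cx', 'cy', 'cam_to_world']
top 415.03627167182225 [[0.005, 0.989, -0.15, 0.248], [-0.999, -0.0, -0.034, 0.329], [-0.034, 0.15, 0.988, 0.96], [0.0, 0.0, 0.0, 1.0]] ['color', 'z_map', 'fx', 'fy', 'cx', 'cy', 'cam_to_world']
{'time': 0.1, 'qpos': array([ 8.84623367e-01,  3.13402855e-01,  1.49834037e+00,  6.86969772e-06,
        1.33097368e+00, -2.23407979e-01]), 'qvel': array([ 5.25119722e-04, -2.06346417e-03, -2.61400149e-03,  8.83288884e-05,
       -4.65266043e-04, -9.78764226e-04]), 'effort': array([ 2.97188781e-03, -4.12900794e+01, -2.60138834e+01, -1.22348229e-04,
        3.09147115e-03, -6.08894720e-05]), 'tool_pos': array([0.23422823, 0.46958283, 0.20589561]), 'tool_rot': array([-3.14049782e+00, -2.55587998e-04,  2.67882590e+00]), 'contact_force': array([ 0.75478126, -0.02785458,  0.07726118]), 'ft_torque': array([ 0.03346954, -0.01940531, -0.05650123]), 'width': 0.0851673371435282}
```

```bash
ls .
```

```text
h.py
pics
scene0.npz
top0.npz
```

View pics/scene0.png

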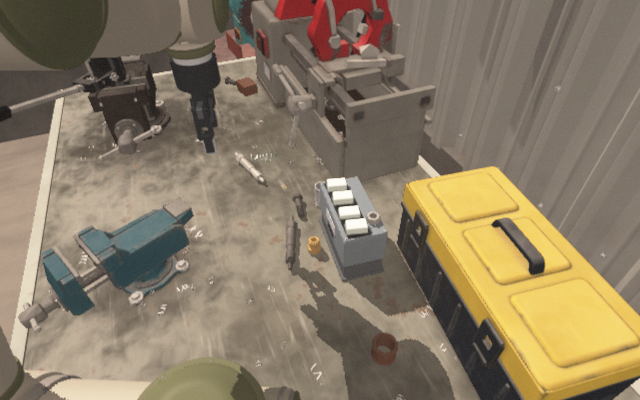

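View pics/top0.png

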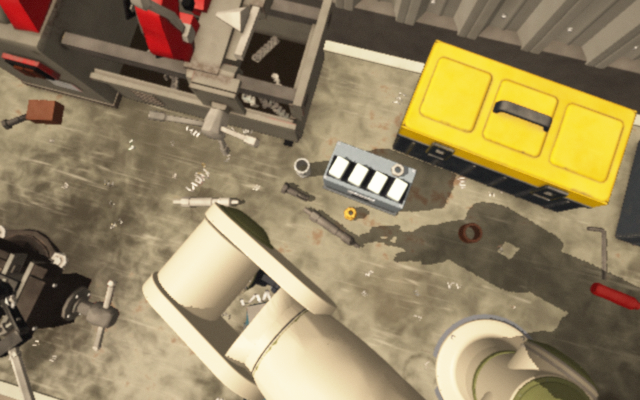

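The top view shows the box at about (370,178), with the four white caps from (340,166) to (397,191). The nut is at (398,170) on the rear strip. Next I'll measure the caps.

```bash
cat > m.py <<'E'
from h import *
def measure(c,roi):
    P,ok=pts(c); u0,v0,u1,v1=roi
    g=c["color"].astype(int); m=(g.min(-1)>170)&ok&(abs(P[...,2]-.134)<.012)
    mm=np.zeros_like(m);mm[v0:v1,u0:u1]=m[v0:v1,u0:u1]
    n,l,s,cen=cv2.connectedComponentsWithStats(mm.astype(np.uint8),connectivity=4)
    for i in range(1,n):
        if s[i,4]<40: continue
        q=P[l==i]; r=cv2.minAreaRect((q[:,:2]*1000).astype(np.float32))
        print(cen[i].round(1),s[i,4],"mean",q.mean(0).round(4),"medz",np.median(q[:,2]).round(4),"rect",np.round(r[0],1),np.round(r[1],1),round(r[2],1))
    # plate
    mp=ok&(abs(P[...,2]-.120)<.004); a=np.zeros_like(mp);a[v0:v1,u0:u1]=mp[v0:v1,u0:u1]
    a=a|mm;q=P[a]; print("plate rect",cv2.minAreaRect((q[:,:2]*1000).astype(np.float32)))
for n,roi in(("scene",(300,160,400,280)),("top",(310,130,430,220))):
    c=dict(np.load(n+"0.npz")); print(n); measure(c,roi)
    u0,v0,u1,v1=roi
    cv2.imwrite(f"pics/{n}_crop.png",cv2.resize(c["color"][v0:v1,u0:u1],None,fx=5,fy=5,interpolation=cv2.INTER_CUBIC)[:600])
E
python3 m.py
```

```text
scene
[336.1 182. ] 165 mean [0.4242 0.3204 0.1346] medz 0.135 rect [425.8 320.9] [26.4 39.8] 53.5
[342.4 194.8] 185 mean [0.4092 0.2811 0.1349] medz 0.1352 rect [410.5 281.7] [27.2 39.5] 64.6
[348.9 210.6] 199 mean [0.3937 0.2418 0.1301] medz 0.1304 rect [394.8 242.6] [26.  38.7] 60.9
[356.  223.7] 227 mean [0.3785 0.2032 0.1346] medz 0.135 rect [379.8 203.6] [26.8 39. ] 61.3
plate rect ((414.5921936035156, 257.9334716796875), (175.23641967773438, 86.31381225585938), 68.70101165771484)
top
[338.2 166.9] 247 mean [0.4245 0.323  0.1362] medz 0.1364 rect [426.2 322.9] [27.2 43.1] 59.4
[357.5 174.3] 254 mean [0.4093 0.2841 0.136 ] medz 0.1363 rect [411.1 283.4] [26.5 43.7] 60.2
[396.6 169.1] 55 mean [0.4206 0.205  0.1327] medz 0.1331 rect [420.6 204.4] [21.4 20.9] 0.5
[377.  182.2] 249 mean [0.3939 0.2448 0.1314] medz 0.1315 rect [395.1 244.3] [26.1 42.4] 59.9
[396.7 189.4] 260 mean [0.3784 0.2062 0.1361] medz 0.1363 rect [379.8 205.1] [25.9 41.9] 60.0
plate rect ((435.99908447265625, 244.7598876953125), (184.63572692871094, 143.82142639160156), 67.87593841552734)
```

Both views show key 3 sitting 5 mm low, at about (0.395, 0.2435). A tap will confirm it. Now I'll work out the approach in tool axes.

```bash
cat > d.py <<'E'
import sys
from h import *
from scipy.spatial.transform import Rotation as R
o=env.observe(); Rm=R.from_euler("xyz",o["tool_rot"]).as_matrix()
t=np.array([float(a) for a in sys.argv[1:4]])
print("tool cm",(Rm.T@(t-o["tool_pos"])*100).round(2),"pos",o["tool_pos"].round(4),"y ang",np.degrees(np.arctan2(Rm[1,1],Rm[0,1])).round(1),o["contact_force"].round(2),o["time"],o["width"])
E
python3 d.py .395 .2435 .206
python3 - <<'E'
from h import *
for n in("scene","top"):
    P,ok=pts(dict(np.load(f"{n}0.npz")))
    a,b=np.array([.234,.47]),np.array([.395,.2435]);L=np.linalg.norm(b-a);e=(b-a)/L
    s=(P[...,:2]-a)@e; d=(P[...,0]-a[0])*e[1]-(P[...,1]-a[1])*e[0]
    for lo in np.arange(0.08,.36,.04):
        m=ok&(s>lo)&(s<lo+.04)&(abs(d)<.09)
        print(n,lo.round(2),m.sum(),P[m][:,2].max().round(3) if m.any() else None)
E
```

```text
tool cm [-24.48 -13.05  -0.  ] pos [0.2342 0.4696 0.2059] y ang 63.5 [ 0.75 -0.03  0.08] 0.1 0.0851673371435282
scene 0.08 1342 0.522
scene 0.12 1030 0.025
scene 0.16 1145 0.121
scene 0.2 1572 0.137
scene 0.24 1708 0.138
scene 0.28 1977 0.138
scene 0.32 1719 0.136
top 0.08 1578 0.553
top 0.12 1356 0.027
top 0.16 1392 0.124
top 0.2 1725 0.14
top 0.24 1832 0.141
top 0.28 1368 0.141
top 0.32 846 0.135
```

Call:
servo_tool(
  targets=[
    [-2.4,-1.3,0,0,0,0],
    [-2.4,-1.3,0,0,0,0],
    [-2.4,-1.3,0,0,0,0],
    [-2.4,-1.3,0,0,0,0],
    [-2.4,-1.3,0,0,0,0],
  ],
  hand=0,
  newtons=20,
)

```text
time: 0.52
tool_pos: [0.3131, 0.3568, 0.2061]
tool_rot: [-3.141, -0.0, 2.679]
contact_force: [0.1, 0.7, 0.0]
width: 0.0257
```

Call:
servo_tool(
  targets=[
    [-2.4,-1.3,0,0,0,0],
    [-2.4,-1.3,0,0,0,0],
    [-2.4,-1.3,0,0,0,0],
    [-2.4,-1.3,0,0,0,0],
    [-2.4,-1.3,0,0,0,-0.09],
  ],
)

```text
time: 0.93
tool_pos: [0.3915, 0.2451, 0.2062]
tool_rot: [-3.141, -0.0, 2.768]
contact_force: [-0.0, 0.7, -0.9]
width: 0.0002
```

Call:
servo_tool(
  targets=[
    [0,0,0,0,0,0],
    [0,0,0,0,0,0],
    [0,0,0,0,0,0],
  ],
)

```text
time: 1.18
tool_pos: [0.3907, 0.2466, 0.2062]
tool_rot: [-3.141, -0.001, 2.768]
contact_force: [-0.3, 0.5, -0.7]
width: 0.0003
```

```bash
python3 d.py .395 .2435 .146;python3 - <<'E'
from h import *
for n in("scene","top"):
    c=env.capture(n); np.savez(f"{n}1.npz",**c)
    u0,v0,u1,v1=(270,100,430,280) if n=="scene" else (280,100,460,240)
    cv2.imwrite(f"pics/{n}1.png",cv2.resize(c["color"][v0:v1,u0:u1],None,fx=3.3,fy=3.3)[:600])
E
```

```text
tool cm [-0.52 -0.13  6.02] pos [0.3907 0.2466 0.2062] y ang 68.6 [-0.32  0.51 -0.7 ] 1.1833 0.0002870008245483647
```

View pics/scene1.png

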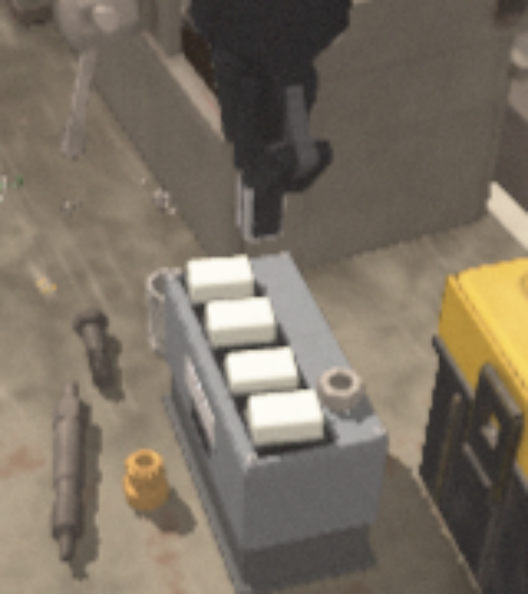

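Call:
servo_tool(
  targets=[
    [-0.5,-0.15,1.5,0,0,0],
    [0,0,1.5,0,0,0],
    [0,0,1.5,0,0,0],
    [0,0,1.3,0,0,0],
    [0,0,0,0,0,0],
  ],
)

```text
time: 1.7
tool_pos: [0.3935, 0.2434, 0.1463]
tool_rot: [-3.139, -0.003, 2.77]
contact_force: [-0.0, -1.1, 0.2]
width: -0.0003
```

The picture shows the shut fingertips hovering over the row. The third cap, near crop (262,370), looks slightly lower than the others. I'll tap down in small steps.

Call:
servo_tool(
  targets=[
    [0,0,0.5,0,0,0],
    [0,0,0.4,0,0,0],
    [0,0,0.2,0,0,0],
    [0,0,0,0,0,0],
    [0,0,0,0,0,0],
  ],
)

```text
time: 2.12
tool_pos: [0.3954, 0.2432, 0.1377]
tool_rot: [3.141, 0.0, 2.769]
contact_force: [-0.2, 0.5, 0.3]
width: -0.0004
```

Call:
servo_tool(
  targets=[
    [0,0,0.1,0,0,0],
    [0,0,0.1,0,0,0],
    [0,0,0,0,0,0],
    [0,0,0,0,0,0],
  ],
)

```text
time: 2.45
tool_pos: [0.3952, 0.2431, 0.1354]
tool_rot: [-3.142, 0.0, 2.769]
contact_force: [-0.4, 0.1, 0.1]
width: 0.0
```

Call:
servo_tool(
  targets=[
    [0,0,0.1,0,0,0],
    [0,0,0.05,0,0,0],
    [0,0,0,0,0,0],
    [0,0,0,0,0,0],
  ],
)

```text
time: 2.78
tool_pos: [0.3952, 0.2431, 0.1339]
tool_rot: [-3.142, -0.0, 2.769]
contact_force: [-0.3, 0.4, -0.7]
width: -0.0003
```

Call:
servo_tool(
  targets=[
    [0,0,0.05,0,0,0],
    [0,0,0.05,0,0,0],
    [0,0,0,0,0,0],
    [0,0,0,0,0,0],
  ],
)

```text
time: 3.12
tool_pos: [0.3952, 0.2431, 0.1329]
tool_rot: [-3.142, -0.0, 2.769]
contact_force: [-0.1, -0.2, -0.3]
width: -0.0001
```

There's no contact at 0.133, so key 3 isn't raised. I'll keep going down.

Call:
servo_tool(
  targets=[
    [0,0,0.1,0,0,0],
    [0,0,0.05,0,0,0],
    [0,0,0,0,0,0],
    [0,0,0,0,0,0],
  ],
)

```text
time: 3.45
tool_pos: [0.3952, 0.2431, 0.1313]
tool_rot: [-3.142, -0.0, 2.769]
contact_force: [0.0, -0.1, -0.3]
width: -0.0
```

Call:
servo_tool(
  targets=[
    [0,0,0.1,0,0,0],
    [0,0,0,0,0,0],
    [0,0,0,0,0,0],
  ],
)

```text
time: 3.7
tool_pos: [0.3952, 0.2431, 0.1303]
tool_rot: [-3.141, -0.0, 2.769]
contact_force: [-0.1, -0.0, -0.3]
width: -0.0005
```

Call:
servo_tool(
  targets=[
    [0,0,0.1,0,0,0],
    [0,0,0,0,0,0],
    [0,0,0,0,0,0],
  ],
)

```text
time: 3.95
tool_pos: [0.3952, 0.2431, 0.1293]
tool_rot: [-3.142, -0.0, 2.769]
contact_force: [0.4, -0.1, 0.2]
width: -0.0003
```

Call:
servo_tool(
  targets=[
    [0,0,0.1,0,0,0],
    [0,0,0,0,0,0],
    [0,0,0,0,0,0],
  ],
)

```text
time: 4.2
tool_pos: [0.3952, 0.2431, 0.1283]
tool_rot: [-3.142, -0.0, 2.769]
contact_force: [0.1, -0.3, -0.2]
width: -0.0
```

There should have been contact by now, so I'll check a picture.

Run:
```python
from h import *
o=env.observe();print(o["contact_force"],o["ft_torque"],o["effort"].round(2))
ims=[]
for n in("scene","top"):
    c=env.capture(n); np.savez(f"{n}2.npz",**c)
    u0,v0,u1,v1=(300,130,400,250) if n=="scene" else (310,120,430,220)
    cv2.imwrite(f"pics/{n}2.png",cv2.resize(c["color"][v0:v1,u0:u1],None,fx=5,fy=5))
    P,ok=pts(c)
    m=ok&(c["color"].max(-1)<70)&(np.hypot(P[...,0]-.395,P[...,1]-.243)<.03)&(P[...,2]<.17)&(P[...,2]>.122)
    print(n,m.sum(),np.percentile(P[m],[1,50,99],axis=0).round(4) if m.any() else "")
```

```text
[ 0.14802963 -0.28767035 -0.20469701] [0.0004816  0.03422709 0.02745488] [-0.00e+00 -3.59e+01 -2.31e+01 -0.00e+00 -1.00e-02  0.00e+00]
scene 28 [[0.3736 0.2269 0.1321]
 [0.3885 0.2313 0.1654]
 [0.3948 0.2372 0.169 ]]
top 0
```

View pics/scene2.png

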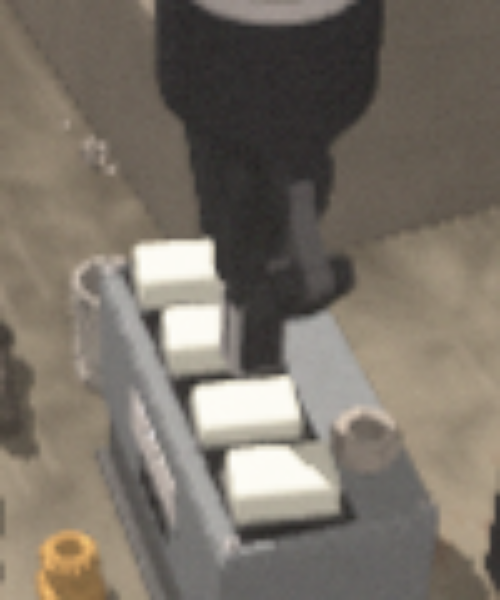

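The tip (crop 262,372) appears behind or above cap 3 rather than on it. I'll measure where the fingers really are.

Run:
```python
from h import *
for n in("scene2","top2","scene1","top1"):
    c=dict(np.load(n+".npz")); P,ok=pts(c)
    T=np.linalg.inv(c["cam_to_world"])
    tcp=np.array([.3952,.2431,.1283,1]) if n[-1]=="2" else np.array([.3907,.2466,.2062,1])
    for p in (tcp,np.array([.395,.2435,.131,1])):
        q=T@p; print(n,"proj",(c["cx"]+c["fx"]*q[0]/-q[2]).round(1),(c["cy"]+c["fy"]*q[1]/q[2]).round(1),"depth",-q[2].round(4))
    if n=="scene2":
        for v in range(190,216,2):
            print(v,[tuple(P[v,u].round(3)) for u in (344,348,352,356)])
c=dict(np.load("top2.npz"));cv2.imwrite("pics/top2b.png",cv2.resize(c["color"][100:240,280:460],None,fx=4,fy=4))
c=dict(np.load("top1.npz"));cv2.imwrite("pics/top1b.png",cv2.resize(c["color"][100:240,280:460],None,fx=4,fy=4))
```

```text
scene2 proj 349.0 210.5 depth 0.7786
scene2 proj 348.8 209.5 depth 0.7769
190 [(np.float64(0.387), np.float64(0.251), np.float64(0.18)), (np.float64(0.381), np.float64(0.233), np.float64(0.196)), (np.float64(0.37), np.float64(0.21), np.float64(0.218)), (np.float64(0.364), np.float64(0.193), np.float64(0.234))]
192 [(np.float64(0.387), np.float64(0.25), np.float64(0.177)), (np.float64(0.386), np.float64(0.238), np.float64(0.186)), (np.float64(0.37), np.float64(0.21), np.float64(0.213)), (np.float64(0.374), np.float64(0.204), np.float64(0.216))]
194 [(np.float64(0.386), np.float64(0.249), np.float64(0.172)), (np.float64(0.387), np.float64(0.239), np.float64(0.179)), (np.float64(0.374), np.float64(0.214), np.float64(0.204)), (np.float64(0.396), np.float64(0.227), np.float64(0.182))]
196 [(np.float64(0.387), np.float64(0.25), np.float64(0.166)), (np.float64(0.387), np.float64(0.239), np.float64(0.174)), (np.float64(0.388), np.float64(0.229), np.float64(0.18)), (np.float64(0.397), np.float64(0.227), np.float64(0.177))]
198 [(np.float64(0.387), np.float64(0.25), np.float64(0.161)), (np.flo
[... 1594 characters left out ...]
0.129))]
212 [(np.float64(0.383), np.float64(0.244), np.float64(0.131)), (np.float64(0.39), np.float64(0.24), np.float64(0.13)), (np.float64(0.022), np.float64(-0.174), np.float64(0.673)), (np.float64(0.403), np.float64(0.231), np.float64(0.129))]
214 [(np.float64(0.381), np.float64(0.241), np.float64(0.129)), (np.float64(0.387), np.float64(0.237), np.float64(0.129)), (np.float64(0.393), np.float64(0.231), np.float64(0.129)), (np.float64(0.399), np.float64(0.226), np.float64(0.13))]
top2 proj 377.6 181.8 depth 0.841
top2 proj 377.6 181.7 depth 0.8383
scene1 proj 347.4 179.9 depth 0.7256
scene1 proj 348.8 209.5 depth 0.7769
top1 proj 380.1 176.9 depth 0.7635
top1 proj 377.6 181.7 depth 0.8383
```

View pics/top2b.png

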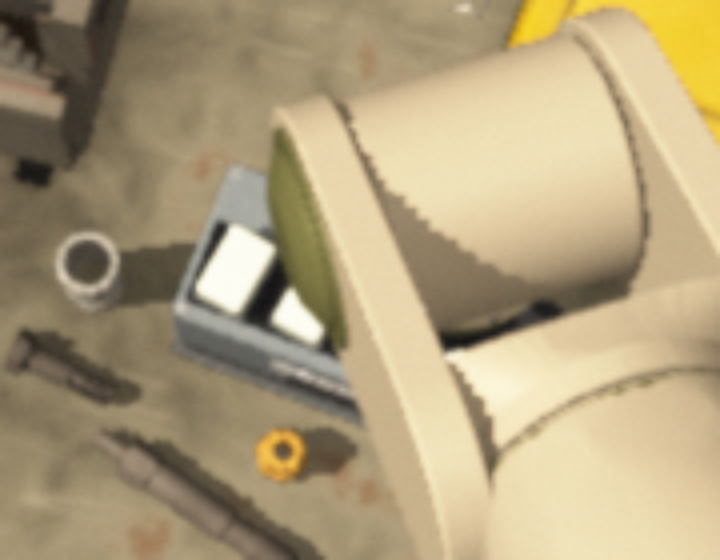

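The real fingertips are roughly 20 mm higher than the reported TCP, at the correct x and y: the lowest visible finger point is z≈0.15 near (0.39,0.235), above cap 3. I'll carry on down by feel and use force as the reference instead of reported z.

Call:
servo_tool(
  targets=[
    [0,0,0.2,0,0,0],
    [0,0,0.2,0,0,0],
    [0,0,0.2,0,0,0],
    [0,0,0,0,0,0],
    [0,0,0,0,0,0],
  ],
)

```text
time: 4.72
tool_pos: [0.3951, 0.2431, 0.1222]
tool_rot: [-3.141, -0.0, 2.769]
contact_force: [-0.0, -0.4, -0.1]
width: 0.0001
```

Call:
servo_tool(
  targets=[
    [0,0,0.1,0,0,0],
    [0,0,0.1,0,0,0],
    [0,0,0,0,0,0],
  ],
)

```text
time: 4.97
tool_pos: [0.3951, 0.243, 0.1202]
tool_rot: [-3.141, -0.0, 2.769]
contact_force: [0.1, 0.1, -0.4]
width: -0.0
```

Run:
```python
from h import *
o=env.observe();print(o["contact_force"],o["ft_torque"],o["tool_pos"])
c=env.capture("scene"); np.savez("scene3.npz",**c)
cv2.imwrite(f"pics/scene3.png",cv2.resize(c["color"][130:250,300:400],None,fx=5,fy=5))
```

```text
[ 0.14674859  0.12388258 -0.37312959] [-0.05511034  0.0034385   0.00864099] [0.3951366  0.2430478  0.12022471]
```

View pics/scene3.png

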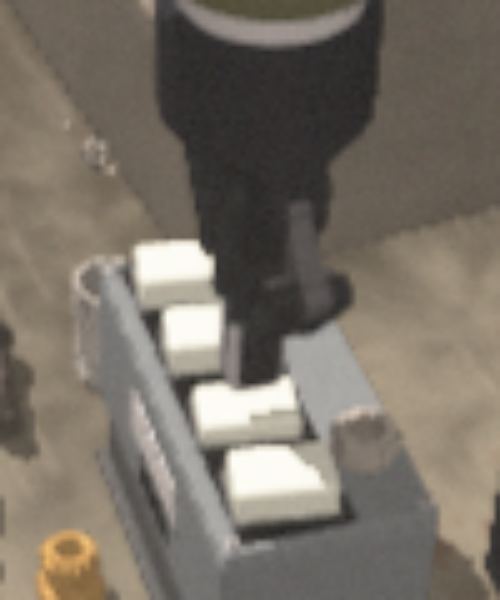

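The tip, at crop (255,384), is now just above cap 3 and its shadow is closing in. Continuing in 1 mm steps.

Call:
servo_tool(
  targets=[
    [0,0,0.1,0,0,0],
    [0,0,0.1,0,0,0],
    [0,0,0,0,0,0],
  ],
)

```text
time: 5.27
tool_pos: [0.3952, 0.2431, 0.1182]
tool_rot: [-3.141, -0.0, 2.769]
contact_force: [-0.8, -0.3, -0.2]
width: 0.0001
```

Call:
servo_tool(
  targets=[
    [0,0,0.1,0,0,0],
    [0,0,0,0,0,0],
    [0,0,0,0,0,0],
  ],
)

```text
time: 5.52
tool_pos: [0.3952, 0.2431, 0.1173]
tool_rot: [-3.142, -0.0, 2.769]
contact_force: [0.3, 0.2, -0.2]
width: 0.0002
```

Call:
servo_tool(
  targets=[
    [0,0,0.1,0,0,0],
    [0,0,0,0,0,0],
    [0,0,0,0,0,0],
  ],
)

```text
time: 5.77
tool_pos: [0.3952, 0.2431, 0.1164]
tool_rot: [-3.142, -0.0, 2.769]
contact_force: [0.3, 0.0, 0.1]
width: 0.0002
```

Call:
servo_tool(
  targets=[
    [0,0,0.1,0,0,0],
    [0,0,0,0,0,0],
    [0,0,0,0,0,0],
  ],
)

```text
time: 6.02
tool_pos: [0.3952, 0.2431, 0.1153]
tool_rot: [-3.141, -0.0, 2.769]
contact_force: [0.2, -0.7, 0.5]
width: 0.0003
```

Call:
servo_tool(
  targets=[
    [0,0,0.1,0,0,0],
    [0,0,0,0,0,0],
    [0,0,0,0,0,0],
  ],
)

```text
time: 6.27
tool_pos: [0.3952, 0.2431, 0.1143]
tool_rot: [-3.142, -0.0, 2.769]
contact_force: [0.4, 0.2, -0.3]
width: -0.0004
```

Call:
servo_tool(
  targets=[
    [0,0,0.1,0,0,0],
    [0,0,0,0,0,0],
    [0,0,0,0,0,0],
  ],
)

```text
time: 6.52
tool_pos: [0.3952, 0.2431, 0.1133]
tool_rot: [-3.142, -0.0, 2.769]
contact_force: [-0.7, -0.5, 0.6]
width: 0.0
```

Call:
servo_tool(
  targets=[
    [0,0,0.1,0,0,0],
    [0,0,0,0,0,0],
    [0,0,0,0,0,0],
  ],
)

```text
time: 6.77
tool_pos: [0.3952, 0.2431, 0.1123]
tool_rot: [-3.141, -0.0, 2.769]
contact_force: [-0.3, -0.8, 0.4]
width: -0.0001
```

Call:
servo_tool(
  targets=[
    [0,0,0.1,0,0,0],
    [0,0,0,0,0,0],
    [0,0,0,0,0,0],
  ],
)

```text
time: 7.02
tool_pos: [0.3952, 0.2431, 0.1114]
tool_rot: [-3.142, -0.0, 2.769]
contact_force: [-0.1, 0.4, 0.2]
width: -0.0002
```

Call:
servo_tool(
  targets=[
    [0,0,0.1,0,0,0],
    [0,0,0,0,0,0],
    [0,0,0,0,0,0],
  ],
)

```text
time: 7.27
tool_pos: [0.3952, 0.2431, 0.1103]
tool_rot: [-3.142, -0.0, 2.769]
contact_force: [0.3, -0.2, 0.2]
width: -0.0002
```

Run:
```python
from h import *
o=env.observe();print(o["contact_force"],o["ft_torque"],o["tool_pos"])
c=env.capture("scene"); np.savez("scene4.npz",**c)
cv2.imwrite(f"pics/scene4.png",cv2.resize(c["color"][130:250,300:400],None,fx=5,fy=5))
P,ok=pts(c)
for v in range(198,216,2): print(v,[tuple((P[v,u]*1000).round().astype(int).tolist()) for u in (344,347,350,353,356)])
```

```text
[ 0.2994172  -0.17715899  0.15799187] [-0.02181929 -0.05353004  0.01736681] [0.39518514 0.24307101 0.11033323]
198 [(387, 250, 161), (381, 235, 176), (373, 217, 193), (368, 204, 206), (364, 192, 216)]
200 [(387, 250, 156), (385, 239, 165), (373, 217, 188), (368, 204, 200), (385, 214, 183)]
202 [(386, 249, 152), (386, 240, 159), (373, 216, 184), (392, 229, 163), (397, 226, 163)]
204 [(387, 249, 146), (387, 240, 153), (387, 232, 159), (393, 231, 156), (404, 234, 148)]
206 [(387, 249, 141), (387, 240, 147), (386, 231, 155), (392, 229, 153), (403, 232, 145)]
208 [(390, 252, 131), (385, 238, 145), (386, 231, 150), (393, 230, 146), (403, 232, 138)]
210 [(387, 249, 130), (385, 238, 140), (388, 232, 143), (399, 236, 133), (406, 235, 130)]
212 [(383, 244, 131), (387, 239, 132), (394, 238, 129), (397, 234, 130), (402, 230, 131)]
214 [(381, 241, 129), (385, 237, 130), (390, 234, 129), (394, 230, 130), (400, 227, 128)]
```

View pics/scene4.png

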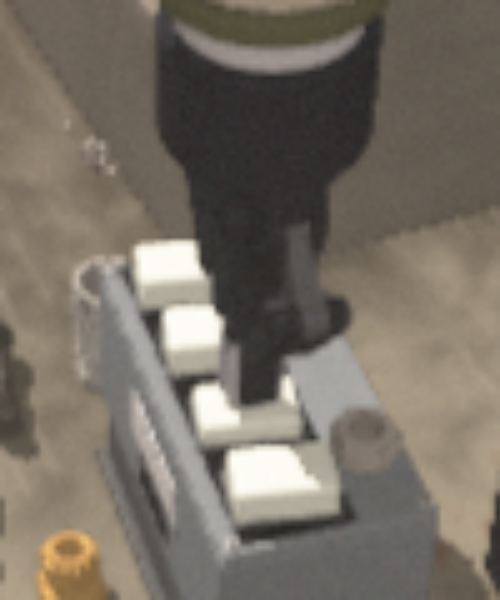

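The tip, at crop (252,403), is now over cap 3 with only a few mm to go.

Call:
servo_tool(
  targets=[
    [0,0,0.1,0,0,0],
    [0,0,0,0,0,0],
    [0,0,0,0,0,0],
  ],
)

```text
time: 7.57
tool_pos: [0.3952, 0.2431, 0.1094]
tool_rot: [-3.142, -0.0, 2.769]
contact_force: [0.5, -0.6, 0.4]
width: -0.0
```

Call:
servo_tool(
  targets=[
    [0,0,0.1,0,0,0],
    [0,0,0,0,0,0],
    [0,0,0,0,0,0],
  ],
)

```text
time: 7.82
tool_pos: [0.3952, 0.2431, 0.1083]
tool_rot: [-3.142, -0.0, 2.769]
contact_force: [-0.1, 0.4, 0.2]
width: 0.0002
```

Call:
servo_tool(
  targets=[
    [0,0,0.1,0,0,0],
    [0,0,0,0,0,0],
    [0,0,0,0,0,0],
  ],
)

```text
time: 8.07
tool_pos: [0.3952, 0.2431, 0.1074]
tool_rot: [-3.142, -0.0, 2.769]
contact_force: [0.1, -0.3, -0.6]
width: 0.0002
```

Call:
servo_tool(
  targets=[
    [0,0,0.1,0,0,0],
    [0,0,0,0,0,0],
    [0,0,0,0,0,0],
  ],
)

```text
time: 8.32
tool_pos: [0.3953, 0.2431, 0.1064]
tool_rot: [3.142, 0.0, 2.769]
contact_force: [-0.3, -0.1, 0.9]
width: 0.0001
```

Call:
servo_tool(
  targets=[
    [0,0,0.1,0,0,0],
    [0,0,0,0,0,0],
    [0,0,0,0,0,0],
  ],
)

```text
time: 8.57
tool_pos: [0.3953, 0.2431, 0.1058]
tool_rot: [3.141, 0.0, 2.769]
contact_force: [-1.1, -1.5, 6.1]
width: -0.0001
```

Call:
servo_tool(
  targets=[
    [0,0,0.05,0,0,0],
    [0,0,0,0,0,0],
    [0,0,0,0,0,0],
  ],
)

```text
time: 8.82
tool_pos: [0.3953, 0.2431, 0.1053]
tool_rot: [3.141, 0.0, 2.769]
contact_force: [-2.2, -1.8, 5.7]
width: -0.0002
```

Call:
servo_tool(
  targets=[
    [0,0,0.05,0,0,0],
    [0,0,0,0,0,0],
    [0,0,0,0,0,0],
  ],
)

```text
time: 9.07
tool_pos: [0.3953, 0.2431, 0.1049]
tool_rot: [3.141, 0.0, 2.769]
contact_force: [-2.6, -0.7, 6.3]
width: 0.0003
```

Run:
```python
from h import *
o=env.observe();print(o["contact_force"],o["ft_torque"],o["tool_pos"])
c=env.capture("scene"); np.savez("scene5.npz",**c)
cv2.imwrite(f"pics/scene5.png",cv2.resize(c["color"][130:250,300:400],None,fx=5,fy=5))
P,ok=pts(c)
for v in range(202,222,2): print(v,[tuple((P[v,u]*1000).round().astype(int).tolist()) for u in (341,344,347,350,353,356)])
```

```text
[-2.55348778 -0.7459173   6.32238575] [-0.13113198  0.44349475  0.0186717 ] [0.3952802  0.24312843 0.10490683]
202 [(401, 275, 124), (387, 249, 151), (388, 241, 157), (373, 217, 183), (368, 203, 196), (385, 213, 179)]
204 [(400, 274, 120), (387, 249, 146), (386, 239, 154), (373, 216, 179), (393, 230, 157), (403, 233, 149)]
206 [(396, 268, 121), (385, 247, 143), (386, 239, 149), (386, 231, 155), (393, 229, 152), (402, 232, 145)]
208 [(386, 257, 130), (386, 248, 136), (387, 240, 143), (387, 231, 149), (393, 230, 147), (404, 233, 138)]
210 [(384, 255, 127), (388, 249, 129), (387, 239, 138), (387, 232, 143), (393, 230, 141), (404, 233, 132)]
212 [(380, 250, 128), (384, 245, 130), (386, 239, 133), (389, 233, 136), (399, 235, 128), (402, 230, 131)]
214 [(377, 246, 128), (382, 242, 128), (386, 239, 128), (390, 233, 130), (396, 231, 128), (400, 228, 127)]
216 [(374, 242, 127), (379, 238, 127), (384, 236, 125), (390, 233, 124), (394, 229, 125), (400, 227, 123)]
218 [(374, 242, 121), (378, 237, 123), (384, 236, 120), (388, 232, 121), (394, 229, 120), (398, 225, 120)]
220 [(371, 238, 121), (376, 235, 120), (371, 220, 135), (376, 217, 135), (379, 213, 137), (386, 211, 133)]
```

View pics/scene5.png

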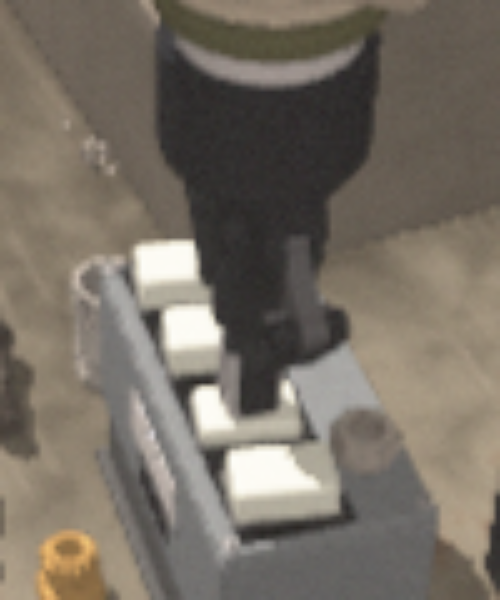

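Contact came at 6 N straight away with almost no give. A raised key would have yielded at 3 N and stood 5 mm higher, so key 3 is the latched one. The tip is centred on it, so I'll press it home.

Call:
servo_tool(
  targets=[
    [0,0,0.1,0,0,0],
    [0,0,0.1,0,0,0],
    [0,0,0,0,0,0],
  ],
)

```text
time: 9.37
tool_pos: [0.3953, 0.2431, 0.103]
tool_rot: [3.141, 0.0, 2.769]
contact_force: [-2.2, -0.9, 8.1]
width: -0.0
```

Call:
servo_tool(
  targets=[
    [0,0,0.1,0,0,0],
    [0,0,0,0,0,0],
    [0,0,0,0,0,0],
  ],
)

```text
time: 9.62
tool_pos: [0.3953, 0.2431, 0.102]
tool_rot: [3.141, 0.0, 2.769]
contact_force: [-2.4, -1.0, 7.6]
width: -0.0
```

Call:
servo_tool(
  targets=[
    [0,0,0.1,0,0,0],
    [0,0,0,0,0,0],
    [0,0,0,0,0,0],
  ],
)

```text
time: 9.87
tool_pos: [0.3953, 0.2431, 0.1011]
tool_rot: [3.141, 0.0, 2.769]
contact_force: [-2.7, -1.3, 8.9]
width: 0.0007
```

Call:
servo_tool(
  targets=[
    [0,0,0.1,0,0,0],
    [0,0,0,0,0,0],
    [0,0,0,0,0,0],
  ],
)

```text
time: 10.12
tool_pos: [0.3953, 0.2431, 0.1001]
tool_rot: [3.141, 0.001, 2.769]
contact_force: [-3.8, -0.6, 9.6]
width: 0.0001
```

Now at about 11 mm of travel. I'll go a touch further to reach the stop.

Call:
servo_tool(
  targets=[
    [0,0,0.05,0,0,0],
    [0,0,0,0,0,0],
    [0,0,0,0,0,0],
  ],
)

```text
time: 10.37
tool_pos: [0.3954, 0.2431, 0.1001]
tool_rot: [3.141, 0.001, 2.769]
contact_force: [-4.8, -1.1, 14.4]
width: 0.0
```

Call:
servo_tool(
  targets=[
    [0,0,0.05,0,0,0],
    [0,0,0,0,0,0],
    [0,0,0,0,0,0],
  ],
)

```text
time: 10.62
tool_pos: [0.3954, 0.2432, 0.1]
tool_rot: [3.141, 0.001, 2.769]
contact_force: [-8.0, -3.5, 18.9]
width: 0.0001
```

The key is on its stop: z no longer moves and the force is up to 19 N. Lifting clear now.

Call:
servo_tool(
  targets=[
    [0,0,-0.3,0,0,0],
    [0,0,-0.4,0,0,0],
    [0,0,-0.5,0,0,0],
    [0,0,-1.0,0,0,0],
    [0,0,-2.0,0,0,0],
  ],
)

```text
time: 11.03
tool_pos: [0.3942, 0.2427, 0.1393]
tool_rot: [-3.139, -0.003, 2.769]
contact_force: [0.6, 0.4, 0.2]
width: -0.0002
```

Call:
servo_tool(
  targets=[
    [0,0,-3,0,0,0],
    [0,0,-3,0,0,0],
    [0,0,0,0,0,0],
  ],
)

```text
time: 11.28
tool_pos: [0.3973, 0.2438, 0.2054]
tool_rot: [3.136, 0.007, 2.769]
contact_force: [-0.1, 0.2, 0.6]
width: 0.0002
```

```bash
cat > c.py <<'E'
from h import *
from m import measure
E
python3 - <<'E'
import io,contextlib
with contextlib.redirect_stdout(io.StringIO()):
    from m import measure
from h import *
c=env.capture("scene");measure(c,(300,160,400,280))
cv2.imwrite("pics/scene6.png",cv2.resize(c["color"][130:280,270:410],None,fx=4,fy=4))
print(env.observe()["contact_force"],env.observe()["tool_pos"])
E
```

```text
[336. 182.] 164 mean [0.424  0.3203 0.1347] medz 0.1353 rect [426.  321.3] [26.3 39.4] 59.7
[342.3 194.8] 180 mean [0.4092 0.2813 0.1348] medz 0.1352 rect [410.6 282.1] [27.3 38.9] 59.0
[348.7 208.7] 200 mean [0.3937 0.2425 0.1346] medz 0.1349 rect [395.3 243.2] [25.8 38.8] 58.5
[355.9 223.7] 220 mean [0.3784 0.2033 0.1347] medz 0.1352 rect [379.5 203.9] [25.2 38.7] 60.3
plate rect ((414.6559753417969, 258.42437744140625), (176.3360595703125, 86.32162475585938), 68.4826431274414)
[-0.51879857 -0.71489125 -0.84790807] [0.3963664  0.24348519 0.20268459]
```

View pics/scene6.png

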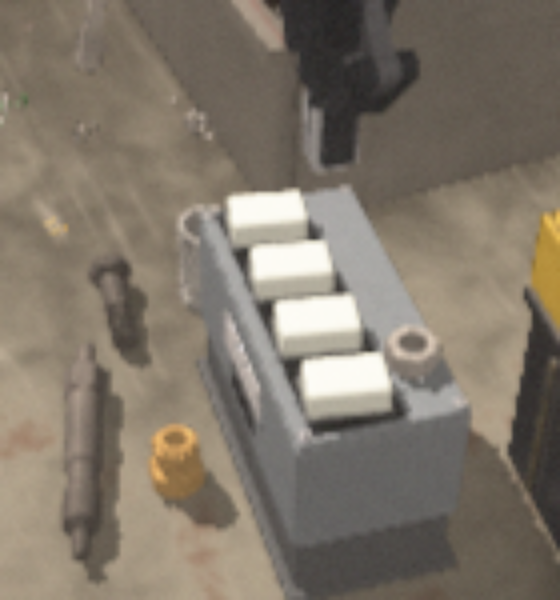

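All four caps now read 0.135 m, level with each other; key 3 is at crop (317,322). The loose parts look undisturbed and the fingers are clear.

Call:
servo_tool(
  targets=[
    [0,0,0,0,0,0],
    [0,0,0,0,0,0],
    [0,0,0,0,0,0],
  ],
)

```text
time: 11.58
tool_pos: [0.3947, 0.2429, 0.1992]
tool_rot: [-3.14, -0.002, 2.769]
contact_force: [0.6, -0.7, 0.4]
width: 0.0002
```

```bash
python3 -c "
from station import env
print(env.observe()['contact_force'],env.observe()['time']);print(env.finish_job())"
```

```text
[ 0.56238151 -0.73858955  0.40144187] 11.5833
the job is handed in; nothing more can be done
None
```

Key 3 from the left was the latched one. I pressed it down to its stop and it sprang back up, so all four keys now stand raised. The job was handed in at 11.6 s.

- **Finding the key:** Both cameras showed key 3 about 5 mm lower than the others. On touch it pushed back with about 6 N straight away, where a raised key would have given at 3 N. I didn't tap or touch the other three.
- **Pressing:** It went down to its stop, where it stopped moving and the vertical force rose to 19 N. I then lifted the fingers well clear.
- **Last checks:** In the scene view all four caps read 0.135 m, level with each other. The loose parts in view (the nut, fitting, injector, nipple and bolt) looked undisturbed, judged by eye only. The force on the tool was back to about zero. I didn't repeat the height check from the top camera.
- **What disagreed:** The real fingertips were about 25 mm higher than the reported TCP. I noticed when there was no contact at the expected height, checked by camera, and went down by force from there.

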